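# Lock the square pump housing with the socket extension

## Robot

A 6-joint arm with a two-finger parallel gripper is mounted at the origin on a cart in front of the work surface, level with it; the furniture and walls round the work are solid. World frame = base frame: x ahead of the robot, y to its left, z up, the work surface at z = 0. Lengths are in m, angles in degrees, forces in N, time in s.
With the tool pointing down it reaches from about 0.275 to 0.825 m from the base axis. Payload 5.2 kg.
Tool frame: the origin (TCP) lies at the very end of the fingers, on their centre line; the grasp point (between the pads) lies 19 mm behind it (tcp_to_grasp is the z of the grasp point in the tool frame, in m); z points along the fingers, y is the line along which they close (so a half turn about z gives the same grasp; the last joint's range is limited). The gripper opens to 93 mm and grips with 3 to 60 N. Pads are 15 mm wide; open, the fingers measure 128 mm over their backs; the gripper's body (75 mm by 188 mm) begins 65 mm behind the grasp point.
Start: joints at [64.24, 14.817, 87.949, -0, 77.235, -11.62], TCP at [0.134, 0.533, 0.198] pointing down, gripper open.
Joint ranges: [-179.93, 179.93], [-52.35, 119.4], [10.71, 147.94], [-69.91, 249.91], [12.55, 155.21], [-178.61, 178.61]. Speed limits (degrees/s): [147.25, 147.25, 180, 180, 180, 180].

## Interface

Orientations are given as a 3x3 rotation matrix whose columns are the frame's x, y, z axes.
In Python, from plant import * gives the robot as it stands. The module is installed in compiled form; this text tells all that it offers.
- The arm moves only by the shell command python3 -m crank 'ROWS'. ROWS is JSON, a list that holds one entry, the list of rows, each a list of 7 numbers: the shift along the tool's x, y, z each as a share of 0.04 m, from -1 to 1, then the turn, a rotation vector about the tool's x, y, z each as a share of 0.1 rad, from -1 to 1, then the closure, from -1 (fully open) to 1 (shut), so that 0 is half open. In form: [[[dx, dy, dz, wx, wy, wz, fingers], ...]]. A call has 1 to 10 rows; each row shifts and turns the commanded pose from where the row before left it, along the tool's axes as they then stand; what a row does not reach is not made up. A row lasts 1/12 s, in which the tool goes at most 41.7 mm and 7.16 degrees, less where a joint would pass 70% of its speed; a pose out of reach is approached as far as the arm can. A call with a number of a shift or a turn outside -1 to 1 is refused whole. A call with a gripper value outside its range is refused whole. The fingers move at their own pace and stop on an object; the grip force is fixed at half the most. Time passes only in rows, so rows that do not move let the fingers close. It gives the time, the measured TCP pose, the force, the opening and the grip force at its end, in the units of the state.
- sense(): the state, without advancing time (a new reading comes with each control period).
- grab_frame(name): name is "side" or "top" or "wrist"; returns a dict with "img" (400x640x3 uint8, blue, green, red), "camera_matrix" (3x3 intrinsics, pixels), "k1" (the pictures are not rectified: a ray, as slopes to the right and down, at radius r is drawn at 1 + k1 r^2 times it, then the intrinsics apply), "xyz" and "rotation" of the camera in the world. Camera axes: x right, y up, looking along -z (the intrinsics and any distortion apply to the point x, -y, -z); pixel columns grow to the right and rows downward; lengths in m; the calibration is good to about 2 mm. A picture is of the moment at which its call begins. There is no depth.
- sign_off(): hands the job in; it is judged then, once.
The state is a dict: "time_s": time; "qpos": joint angles; "joint_velocities": joint speeds; "joint_efforts": joint torques, N m; "eef_pos": TCP position; "orientation": TCP orientation; "wrist_force": force on the tool from outside, world axes, zero at the start; "ft_torque": the same for the moment, N m; "grip_width": finger opening in m; "grasp_force": force on a finger pad.
Only numpy, scipy, OpenCV 4.12 (cv2) and the standard library are available. Lean on these libraries where they do the work, as an engineer would, in place of code of your own. Each camera call takes 0.05 s, during which the arm holds its last target. There are 200 camera calls.

## Task

Two pump housings stand on the bench, each with a long T-handled socket extension already seated on the nut at the bottom of its deep bore. Lock the nut of the square housing: turn its extension clockwise, seen from above, until the T-handle lies in line with the two raised index ribs on top of that housing. Leave the extension standing in its bore, fully down on the nut, and do not turn or shift the extension of the round housing.

Things in the scene. Friction and masses are not known exactly. Their poses are not given: they have to be found in the camera images.
- square_housing: Square metal pump housing, 94 x 94 mm, 110 mm high, 110 mm square foot, fixed. Origin: centre of its underside, on the bore axis; z up. Bore 52 mm wide, from the top to 15 mm above the bench. Two index ribs (18 x 6 mm, 4 mm high) on top, either side of the bore, in line along its x axis; hose port on the +x side. The other housing is round, 96 mm wide, as high, 0.2 m or more off.
- square_key: Loose extension in the square housing, 0.3 kg. Origin: centre of the socket's underside, 20 mm above the bench; z up. T-handle along its x, 110 mm long: hub 36 (x) x 18 (y) x 24 mm, its centre 157 mm above the origin, to grasp from above across y; bars 12, end knobs 16, shaft below 14 mm thick. Starts 34 to 72 degrees counterclockwise of the ribs. About 4 degrees of play and lean on the nut.
- square_nut (a joint): Turn of the square housing's nut since the start, rad, positive clockwise seen from above. A stop bars it counterclockwise at 0; the other stop is at 1.8. No spring, stays where it is left, takes about 0.12 N m. The nut, 22 mm square, is hidden under the socket and turns with it.
- round_key_end (a point): Centre of one end knob of the T-handle of the other extension (same shape and size), which stands in the round housing and must be left alone; 55 mm from that extension's axis, 177 mm above the bench.

How it is judged (in metres and radians):
At the end, for the whole second after the job is handed in: The square housing's nut is turned clockwise by over 0.3 rad, its T-handle lies within 12 degrees of the ribs' line (housing x axis), and the extension is at rest: origin 12 to 28 mm above the housing's underside, within 12 mm of the bore axis, leaning under 0.17 rad (value of joint square_nut above 0.3 rad and angle between the x axis of square_key and the x axis of square_housing, either way round below 0.215 rad and z of square_key in the frame of square_housing between 0.012 and 0.028 m and horizontal distance between square_key and square_housing below 0.012 m and angle between square_key's own z axis and vertical below 0.17 rad and linear speed of square_key below 0.03 m/s); the robot touches nothing.
It fails at once if the round housing's extension is turned or shifted (its handle end moves more than 15 mm) (distance of round_key_end from where it was at the start of the episode above 0.015 m).
It also fails if it takes over 29 s, if anything falls off the work surface, if the arm or the gripper's body presses on something with over 40 N, if the wrist force passes 120 N, or if a joint passes its speed limit or range.

## Working session

There is one attempt and no reset: what is moved stays moved. The work goes in short steps, Python scripts to look and compute and a shell command to move; the robot and the scene stay as the last step left them, time stands still between calls to the robot, and variables do not carry over. Pictures are saved under pics/ and viewed, at most 10 in all, crops included, and the job is handed in when it is done.

```bash
mkdir -p pics; cat > h.py <<'E'
from plant import *
import numpy as np, cv2
def ray(f,u,v):
    K=f["camera_matrix"];d=np.array([[[u,v]]],float)
    p=cv2.undistortPoints(d,np.array(K),np.array([f["k1"],0,0,0.]))[0,0]
    return np.array(f["xyz"]),np.array(f["rotation"])@np.array([p[0],-p[1],-1])
def onz(f,u,v,z):
    o,r=ray(f,u,v);return o+r*(z-o[2])/r[2]
E
python3 - <<'E'
from h import *
import pickle
fs={}
for n in("top","side"):
    f=grab_frame(n);fs[n]=f;cv2.imwrite(f"pics/{n}0.png",f["img"]);print(n,f["xyz"],np.round(f["rotation"],3).tolist(),f["k1"],f["camera_matrix"])
pickle.dump(fs,open("f0.pkl","wb"))
s=sense();print(s)
E
```

```text
top [ 0.34491351 -0.01610162  1.19393462] [[-0.015, 0.984, -0.179], [-0.999, -0.022, -0.037], [-0.04, 0.178, 0.983]] -0.07918378567908643 [[515.30863442   0.         315.3622211 ]
 [  0.         515.30863442 193.79716369]
 [  0.           0.           1.        ]]
side [ 0.30300522 -0.90426614  0.4653383 ] [[0.964, 0.104, -0.246], [-0.266, 0.324, -0.908], [-0.014, 0.94, 0.34]] -0.16576330910182502 [[511.45223608   0.         313.07810654]
 [  0.         511.45223608 193.98214571]
 [  0.           0.           1.        ]]
{'time_s': 0.1, 'qpos': array([ 6.42402587e+01,  1.48545623e+01,  8.80028007e+01, -7.77926595e-04,
        7.72361971e+01, -1.16184099e+01]), 'joint_velocities': array([ 0.05736933, -0.03996654, -0.22702888,  0.07139218,  0.01245426,
        0.09306844]), 'joint_efforts': array([ 2.37080843e-03, -4.38204610e+01, -2.84644228e+01,  7.20463693e-02,
        3.62305774e-02, -7.39693132e-05]), 'eef_pos': array([0.13411395, 0.53286244, 0.19711983]), 'orientation': array([[-9.69696652e-01,  2.44311107e-01, -6.97743218e-04],
       [ 2.44311899e-01,  9.69695579e-01, -1.47641232e-03],
       [ 3.15894586e-04, -1.60213906e-03, -9.99998667e-01]]), 'wrist_force': array([-0.42802129, -0.32559286, -0.20453549]), 'ft_torque': array([-0.00855946,  0.00748051,  0.0454668 ]), 'grasp_force': 0.0, 'grip_width': 0.09300337717942951}
```

View pics/top0.png

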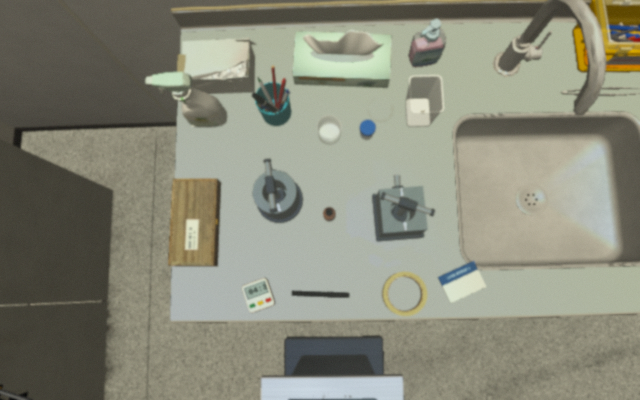

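View pics/side0.png

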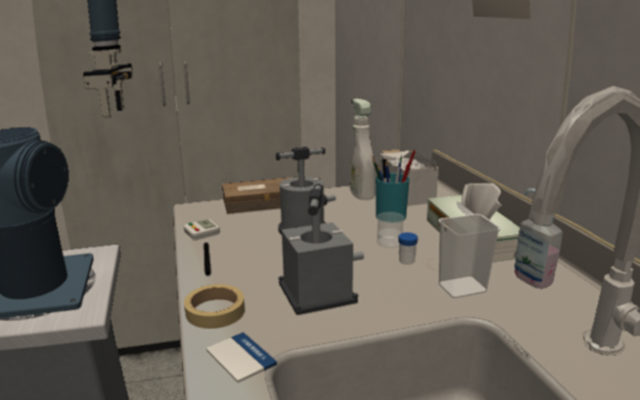

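The top view shows the round housing near (275,195) and the square one near (402,212). The square housing's handle runs from about (380,193) to (433,212), and its hose port is near (397,182). I'll zoom in on it.

```bash
python3 - <<'E'
from h import *
import pickle
f=pickle.load(open("f0.pkl","rb"))["top"]
c=f["img"][165:250,355:455];cv2.imwrite("pics/c1.png",cv2.convertScaleAbs(cv2.resize(c,None,fx=7,fy=7,interpolation=cv2.INTER_CUBIC),alpha=1.5))
for p,z in(((402,212),.11),((380,193),.177),((433,212),.177),((405,209),.177),((275,195),.177),((268,165),.177),((275,210),.177)): print(p,onz(f,*p,z).round(4))
E
```

```text
(402, 212) [ 0.4992 -0.1584  0.11  ]
(380, 193) [ 0.529  -0.1075  0.177 ]
(433, 212) [ 0.4883 -0.2111  0.177 ]
(405, 209) [ 0.4956 -0.1559  0.177 ]
(275, 195) [0.5296 0.1033 0.177 ]
(268, 165) [0.5921 0.1176 0.177 ]
(275, 210) [0.4991 0.1033 0.177 ]
```

View pics/c1.png

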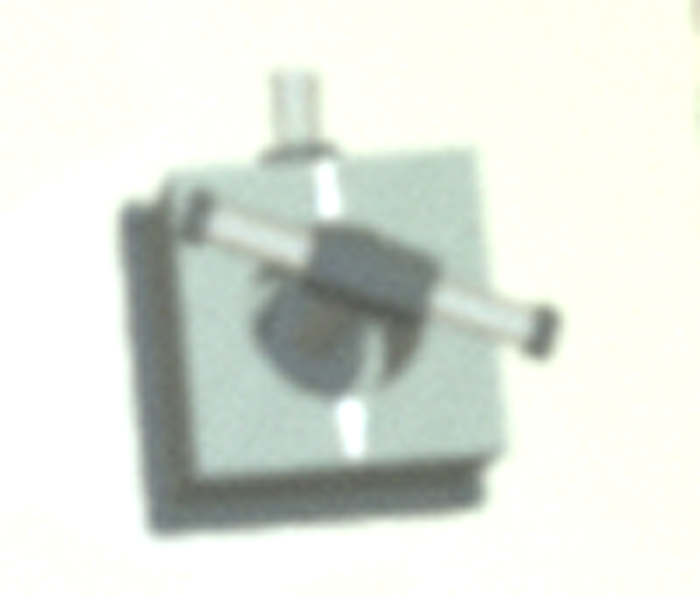

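The crop shows the ribs at (327,190) and (350,428), the knobs at (200,217) and (543,330), and the top corners at (170,178), (478,152), (505,455) and (195,475), all in crop pixels. The hose port points up in the image.

```bash
python3 - <<'E'
from h import *
import pickle
f=pickle.load(open("f0.pkl","rb"))["top"]
P=lambda u,v,z:onz(f,355+(u-3)/7,165+(v-3)/7,z)
A=lambda a,b:np.degrees(np.arctan2(*(b-a)[1::-1]))
r1,r2=P(327,190,.114),P(350,428,.114);k1,k2=P(200,217,.177),P(543,330,.177)
C=np.array([P(*p,.11) for p in((170,178),(478,152),(505,455),(195,475))])
print("rib mid",(r1+r2)/2,"dir",A(r2,r1),np.linalg.norm(r1-r2))
print("corners",C.mean(0),"sides",[np.linalg.norm(C[i]-C[i-1]) for i in range(4)],"dir",A(C[3],C[0]),A(C[2],C[1]),A(C[1],C[0])-90,A(C[2],C[3])-90)
print("key",k1,k2,(k1+k2)/2,"dir",A(k2,k1),np.linalg.norm(k1-k2))
print("hub",P(375,270,.189))
E
```

```text
rib mid [ 0.50581358 -0.16019593  0.114     ] dir 2.904359535788732 0.07277339769409404
corners [ 0.50470133 -0.16022763  0.11      ] sides [np.float64(0.09103840370359925), np.float64(0.09429581071868798), np.float64(0.09292024462876992), np.float64(0.09334920537148649)] dir 2.6372301690528226 2.061807934792816 3.617328457871153 2.4750604136609695
key [ 0.52362854 -0.11353291  0.177     ] [ 0.48893024 -0.20944657  0.177     ] [ 0.50627939 -0.16148974  0.177     ] dir 70.11160222215031 0.10199707078408472
hub [ 0.50529671 -0.16092455  0.189     ]
```

Everything agrees with the given sizes. The bore axis is at (0.505, -0.160), the ribs are at about 2.6° and the handle at 70°, so I need about 67.5° clockwise. First I'll rise and cross.

```bash
python3 -m crank '[[[0,0,-0.8,0,0,0,-1],[0,0,-0.8,0,0,0,-1],[0,0,-0.8,0,0,0,-1],[-0.66,-0.72,0,0,0,0,-1],[-0.66,-0.72,0,0,0,0,-1],[-0.66,-0.72,0,0,0,0,-1],[-0.66,-0.72,0,0,0,0,-1],[-0.66,-0.72,0,0,0,0,-1],[-0.66,-0.72,0,0,0,0,-1],[-0.66,-0.72,0,0,0,0,-1]]]'
python3 -m crank '[[[-0.66,-0.72,0,0,0,0,-1],[-0.66,-0.72,0,0,0,0,-1],[-0.66,-0.72,0,0,0,0,-1],[-0.66,-0.72,0,0,0,0,-1],[-0.66,-0.72,0,0,0,0,-1],[-0.66,-0.72,0,0,0,0,-1],[-0.66,-0.72,0,0,0,0,-1],[-0.66,-0.72,0,0,0,0,-1],[-0.66,-0.72,0,0,0,0,-1],[-0.66,-0.72,0,0,0,0,-1]]]'
python3 -m crank '[[[-0.66,-0.72,0,0,0,0,-1],[-0.66,-0.72,0,0,0,0,-1],[-0.66,-0.72,0,0,0,0,-1],[0,0,0,0,0,1,-1],[0,0,0,0,0,1,-1],[0,0,0,0,0,1,-1],[0,0,0,0,0,1,-1],[0,0,0,0,0,1,-1],[0,0,0,0,0,1,-1],[0,0,0,0,0,1,-1]]]'
python3 -m crank '[[[0,0,0,0,0,1,-1],[0,0,0,0,0,1,-1],[0,0,0,0,0,1,-1],[0,0,0,0,0,1,-1],[0,0,0,0,0,1,-1],[0,0,0,0,0,1,-1],[0,0,0,0,0,1,-1],[0,0,0,0,0,1,-1],[0,0,0,0,0,1,-1],[0,0,0,0,0,0.75,-1]]]'
```

```text
time_s: 0.93
eef_pos: [0.2643, 0.291, 0.2936]
orientation: [[-0.97, 0.244, -0.0], [0.244, 0.97, -0.0], [0.0, -0.0, -1.0]]
wrist_force: [1.3, -0.3, 0.3]
grip_width: 0.0927
grasp_force: 0.0
time_s: 1.77
eef_pos: [0.4502, -0.053, 0.2936]
orientation: [[-0.97, 0.245, -0.0], [0.245, 0.97, 0.0], [0.0, 0.0, -1.0]]
wrist_force: [1.0, 0.8, 0.5]
grip_width: 0.0927
grasp_force: 0.0
time_s: 2.6
eef_pos: [0.5054, -0.1541, 0.2933]
orientation: [[-0.58, 0.814, -0.001], [0.814, 0.58, 0.001], [0.001, -0.001, -1.0]]
wrist_force: [-0.2, 1.3, 0.0]
grip_width: 0.0931
grasp_force: 0.0
time_s: 3.43
eef_pos: [0.5054, -0.154, 0.2934]
orientation: [[0.349, 0.937, -0.001], [0.937, -0.349, 0.001], [0.0, -0.001, -1.0]]
wrist_force: [0.9, 0.5, -0.4]
grip_width: 0.0931
grasp_force: 0.0
```

```bash
cat > n.py <<'E'
from h import *
import sys
s=sense();R=np.array(s["orientation"]);t=np.array(eval(sys.argv[1]));d=R.T@(t-s["eef_pos"])
y=np.degrees(np.arctan2(R[1,1],R[0,1]))
print(s["time_s"],s["eef_pos"].round(4),"yaw y",y,"R z",R[:,2].round(4),"q",s["qpos"].round(1))
print("shift units",(d/.04).round(2),s["wrist_force"].round(1),s["ft_torque"].round(2),s["grip_width"])
E
python3 n.py "[.505,-.160,.158]"
python3 - <<'E'
from h import *
f=grab_frame("wrist");cv2.imwrite("pics/w1.png",f["img"]);print(f["xyz"])
E
```

```text
3.4333 [ 0.5054 -0.154   0.2934] yaw y -20.39924335835778 R z [-9.e-04  6.e-04 -1.e+00] q [-29.1   9.9  81.    0.   89.1  -8.7]
shift units [-0.14  0.05  3.38] [ 0.9  0.5 -0.4] [-0.08  0.1  -0.01] 0.0930598406238028
[ 0.53153501 -0.0846764   0.48089676]
```

View pics/w1.png

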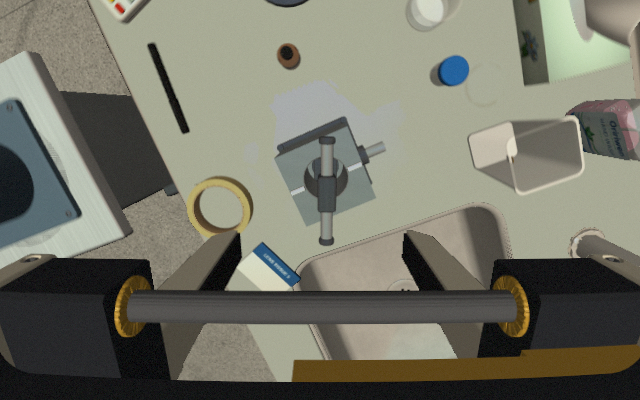

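The wrist picture shows the square key's handle running vertically from (327,142) to (326,241), with the hub at (327,193). It lines up with the open fingers. I'll check this by ray and then descend.

```bash
python3 - <<'E'
from h import *
f=grab_frame("wrist")
for p,z in(((327,142),.177),((326,241),.177),((327,193),.189)): print(onz(f,*p,z).round(4))
E
python3 -m crank '[[[-0.14,0.04,0.5,0,0,0,-0.6],[0,0,0.7,0,0,0,-0.4],[0,0,0.7,0,0,0,-0.4],[0,0,0,0,0,0,-0.4],[0,0,0,0,0,0,-0.4]]]'
```

```text
[ 0.5263 -0.1137  0.177 ]
[ 0.4896 -0.2094  0.177 ]
[ 0.5096 -0.1581  0.189 ]
time_s: 3.95
eef_pos: [0.5042, -0.1595, 0.2168]
orientation: [[0.342, 0.94, -0.003], [0.94, -0.342, 0.002], [0.001, -0.004, -1.0]]
wrist_force: [-0.3, -0.4, 1.1]
grip_width: 0.0665
grasp_force: 0.0
```

```bash
python3 -m crank '[[[0,0.06,0.5,0,0,0,-0.4],[0,0,0.5,0,0,0,-0.4],[0,0,0.45,0,0,0,-0.4],[0,0,0,0,0,0,-0.4],[0,0,0,0,0,0,0.3],[0,0,0,0,0,0,0.6],[0,0,0,0,0,0,1],[0,0,0,0,0,0,1],[0,0,0,0,0,0,1],[0,0,0,0,0,0,1]]]'; python3 n.py "[.505,-.160,.158]"
```

```text
time_s: 4.78
eef_pos: [0.5077, -0.161, 0.1605]
orientation: [[0.344, 0.939, 0.001], [0.939, -0.344, -0.001], [-0.0, 0.001, -1.0]]
wrist_force: [-0.5, 0.4, -0.1]
grip_width: 0.0299
grasp_force: 0.0
4.7833 [ 0.5077 -0.161   0.1605] yaw y -20.107312322348424 R z [ 9.e-04 -5.e-04 -1.e+00] q [-29.6  14.6  93.6   0.   71.7  -9.5]
shift units [-0.   -0.07  0.06] [-0.5  0.4 -0.1] [-0.09  0.17 -0.08] 0.029936788697167344
```

```bash
python3 -m crank '[[[0,0,0,0,0,0,1],[0,0,0,0,0,0,1],[0,0,0,0,0,0,1],[0,0,0,0,0,0,1],[0,0,0,0,0,0,1]]]'; python3 n.py "[.505,-.160,.158]"
```

```text
time_s: 5.2
eef_pos: [0.5076, -0.1609, 0.16]
orientation: [[0.344, 0.939, 0.0], [0.939, -0.344, -0.0], [-0.0, 0.0, -1.0]]
wrist_force: [0.9, -0.5, 1.9]
grip_width: 0.0178
grasp_force: 30.0
5.2 [ 0.5076 -0.1609  0.16  ] yaw y -20.113837921108935 R z [ 3.e-04 -1.e-04 -1.e+00] q [-29.6  14.7  93.7   0.   71.7  -9.5]
shift units [-0.   -0.07  0.05] [ 0.9 -0.5  1.9] [-0.06  0.08 -0.  ] 0.017813979328943734
```

```bash
python3 -m crank '[[[0,0,0,0,0,0.3,1],[0,0,0,0,0,0.6,1],[0,0,0,0,0,0.6,1],[0,0,0,0,0,0.6,1],[0,0,0,0,0,0.6,1],[0,0,0,0,0,0.6,1],[0,0,0,0,0,0.6,1],[0,0,0,0,0,0.6,1],[0,0,0,0,0,0.6,1],[0,0,0,0,0,0.6,1]]]'
python3 -m crank '[[[0,0,0,0,0,0.6,1],[0,0,0,0,0,0.6,1],[0,0,0,0,0,0.6,1],[0,0,0,0,0,0.6,1],[0,0,0,0,0,0.6,1],[0,0,0,0,0,0.6,1],[0,0,0,0,0,0.6,1],[0,0,0,0,0,0.6,1],[0,0,0,0,0,0.6,1],[0,0,0,0,0,0.6,1]]]'
python3 -m crank '[[[0,0,0,0,0,0.05,1],[0,0,0,0,0,0,1],[0,0,0,0,0,0,1],[0,0,0,0,0,0,1]]]'; python3 n.py "[.505,-.160,.158]"
```

```text
time_s: 6.03
eef_pos: [0.5073, -0.1606, 0.16]
orientation: [[0.798, 0.603, -0.0], [0.603, -0.798, 0.0], [-0.0, -0.0, -1.0]]
wrist_force: [-0.5, 1.0, 2.4]
grip_width: 0.0179
grasp_force: 30.0
time_s: 6.87
eef_pos: [0.5073, -0.1603, 0.16]
orientation: [[0.999, 0.047, -0.0], [0.047, -0.999, 0.001], [-0.0, -0.001, -1.0]]
wrist_force: [-1.0, 1.1, 2.5]
grip_width: 0.0175
grasp_force: 30.1
time_s: 7.2
eef_pos: [0.5074, -0.1606, 0.16]
orientation: [[0.999, 0.046, 0.0], [0.046, -0.999, 0.0], [0.0, -0.0, -1.0]]
wrist_force: [-0.4, 2.2, 3.5]
grip_width: 0.0178
grasp_force: 30.0
7.2 [ 0.5074 -0.1606  0.16  ] yaw y -87.36409532162101 R z [ 0.e+00  3.e-04 -1.e+00] q [-29.6  14.7  93.7   0.   71.7  57.8]
shift units [-0.06 -0.02  0.05] [-0.4  2.2  3.5] [0.56 0.32 0.07] 0.017794977385856826
```

```bash
python3 - <<'E'
from h import *
f=grab_frame("wrist");cv2.imwrite("pics/w2.png",f["img"])
E
```

```text
(no output)
```

View pics/w2.png

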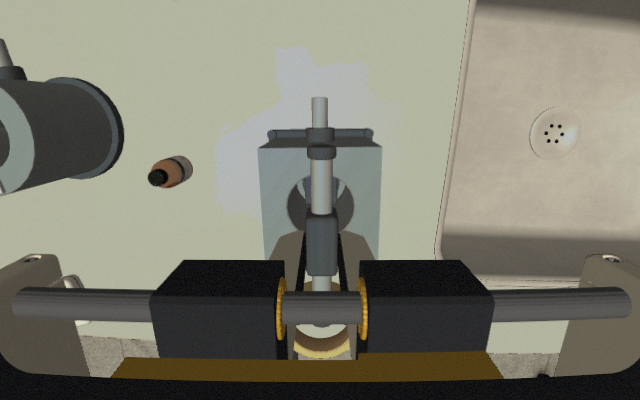

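The handle at (320,100–270) lies in line with the port and housing edges. I'll release it gently and rise straight up.

```bash
python3 -m crank '[[[0,0,0,0,0,0,0.5],[0,0,0,0,0,0,0.3],[0,0,0,0,0,0,0],[0,0,0,0,0,0,-0.4],[0,0,0,0,0,0,-0.4],[0,0,0,0,0,0,-0.4],[0,0,0,0,0,0,-0.4],[0,0,-0.3,0,0,0,-0.4],[0,0,-0.6,0,0,0,-0.4],[0,0,-0.8,0,0,0,-0.4]]]'
python3 -m crank '[[[0,0,-0.8,0,0,0,-0.4],[0,0,-0.8,0,0,0,-0.4],[0,0,-0.8,0,0,0,-0.4],[-0.7,0,0,0,0,0,-0.4],[-0.7,0,0,0,0,0,-0.4],[-0.7,0,0,0,0,0,-0.4],[0,0,0,0,0,0,-0.4],[0,0,0,0,0,0,-0.4]]]'
python3 - <<'E'
from h import *
a=grab_frame("wrist")["img"];f=grab_frame("top")
c=cv2.resize(f["img"][140:260,240:460],None,fx=3.6,fy=3.6,interpolation=cv2.INTER_CUBIC)
cv2.imwrite("pics/w3.png",a);cv2.imwrite("pics/t3.png",cv2.convertScaleAbs(c,alpha=1.4))
E
```

```text
time_s: 8.08
eef_pos: [0.5059, -0.16, 0.2263]
orientation: [[0.999, 0.045, -0.005], [0.045, -0.999, 0.003], [-0.005, -0.003, -1.0]]
wrist_force: [0.4, -0.4, 0.9]
grip_width: 0.0649
grasp_force: 0.0
time_s: 8.75
eef_pos: [0.423, -0.1647, 0.3245]
orientation: [[0.999, 0.043, 0.001], [0.043, -0.999, -0.001], [0.001, 0.001, -1.0]]
wrist_force: [0.3, -0.5, -0.6]
grip_width: 0.0651
grasp_force: 0.0
```

View pics/w3.png

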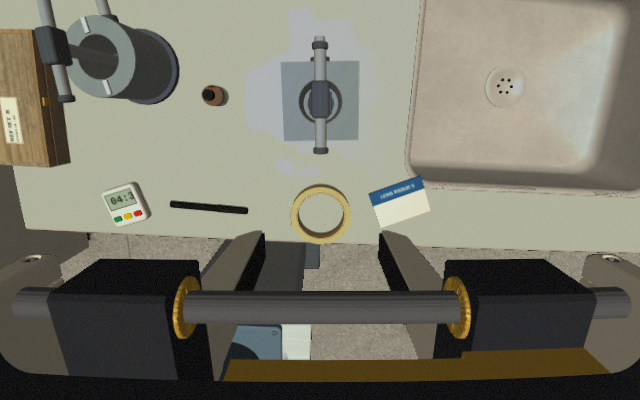

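View pics/t3.png

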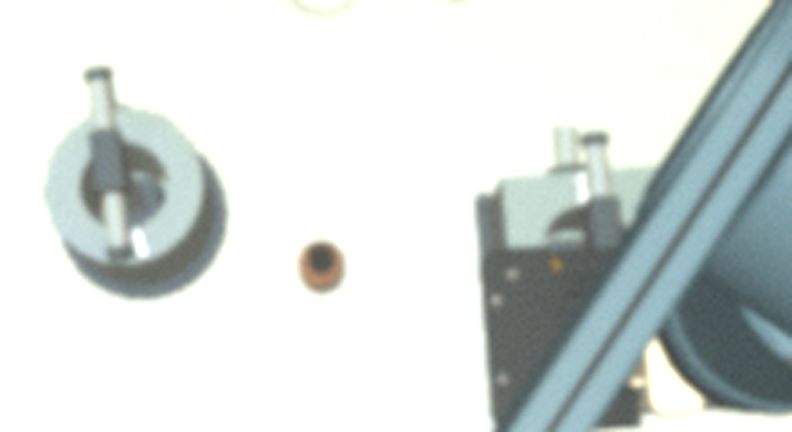

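The wrist view shows the handle from (320,42) to (321,150), covering both ribs and parallel to the housing edges. It stands centred and upright, and the round key's handle hasn't moved. The gripper is clear, so I'm handing in.

```bash
python3 -c "
from plant import *
print(sign_off())"
```

```text
the job is handed in; nothing more can be done
None
```

I turned the square housing's extension about 67° clockwise; in the last pictures its handle lies in line with the ribs, it stands upright in its bore, and the round housing's extension has not visibly moved. The job was handed in after about 9 s; the hand-in gave no verdict.

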